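# Put the mixed-up filter funnels over their own beakers

## Robot

A 6-joint arm with a two-finger parallel gripper is mounted at the origin on the work surface. World frame = base frame: x ahead of the robot, y to its left, z up, the work surface at z = 0. Lengths are in m, angles in degrees, forces in N, time in s.
With the tool pointing down it reaches from about 0.35 to 0.975 m from the base axis. Payload 4.9 kg.
Tool frame: the origin (TCP) lies midway between the tips of the shut fingers; the grasp point (between the pads) lies 19 mm behind it; z points along the fingers, y is the line along which they close (so a half turn about z gives the same grasp; the last joint's range is limited). The gripper opens to 85 mm and grips with 20 to 120 N. Pads are 22 mm wide; open, the fingers measure 114 mm over their backs; the gripper's body (76 mm by 85 mm) begins 54 mm behind the grasp point. The pads swing forward as they close: fully open they stand 13 mm farther back than shut.
Start: joints at [59.702, 3.019, 92.412, -0, 84.569, -6.818], TCP at [0.249, 0.573, 0.231] pointing down, gripper open.
Joint ranges: [-172.51, 172.51], [-57.92, 126.97], [3.15, 148.05], [-58.71, 238.71], [5.1, 150.11], [-179.66, 179.66]. Speed limits (degrees/s): [147.25, 147.25, 180, 180, 180, 180].

## Interface

Orientations are given as a 3x3 rotation matrix whose columns are the frame's x, y, z axes.
In Python, from workcell import r gives the robot as it stands. The module is installed in compiled form; this text tells all that it offers.
- The arm moves only by the tool step_arm, never from a script. Its argument "steps" is a list of rows, each an object of numbers: "hand": the opening, from -1 (shut) to 1 (fully open), so that 0 is half open; "dx", "dy", "dz": the shift along the world's x, y, z in mm; "wx", "wy", "wz": the turn, a rotation vector about the world's x, y, z in degrees. A call has exactly 8 rows; each row shifts and turns the commanded pose from where the row before left it; what a row does not reach is not made up. A row lasts 1/8 s, in which the tool goes at most 62.5 mm and 10.7 degrees, less where a joint would pass 70% of its speed; a pose out of reach is approached as far as the arm can. A call with a gripper value outside its range is refused whole. The fingers move at their own pace and stop on an object; "squeeze" is the grip in N (left out, the last holds). Time passes only in rows, so rows that do not move let the fingers close, or fill a call up. It gives the time, the measured TCP pose, the force, the opening and the grip force at its end, in the units of the state.
- r.read_state(): the state, without advancing time (a new reading comes with each control period).
- r.get_image(name): name is "side" or "top" or "wrist"; returns a dict with "frame" (480x640x3 uint8, red, green, blue), "mtx" (3x3 intrinsics, pixels), "world_from_camera" (4x4, takes a point from camera to world coordinates); the wrist camera has in their place "tool_from_camera" (4x4, takes a point from camera to tool coordinates, whose origin is the TCP and whose axes are the flange's). Camera axes: x right, y down, z forward; pixel columns grow to the right and rows downward; lengths in m; the calibration is good to about 2 mm. A picture is of the moment at which its call begins: read the wrist's pose just before it. There is no depth.
- r.job_done(): hands the job in; it is judged then, once.
The state is a dict: "clock": time; "joints": joint angles; "qd": joint speeds; "joint_efforts": joint torques, N m; "tcp_pos": TCP position; "eef_rot": TCP orientation; "wrist_force": force on the tool from outside, world axes, zero at the start; "moment": the same for the moment, N m; "grip_width": finger opening in m; "finger_force": force on a finger pad.
Only numpy, scipy, OpenCV 4.12 (cv2) and the standard library are available. Lean on these libraries where they do the work, as an engineer would, in place of code of your own. Each camera call takes 0.05 s, during which the arm holds its last target. There are 200 camera calls.

## Task

The three filter funnels have been put in the wrong stands. Move them so that each sits fully down and upright in the ring over the beaker of its own size (largest over largest, middle over middle, smallest over smallest), resting one in the empty spare stand on the way. Never lay or drop a funnel on the bench, and leave the beakers standing where they are.

Things in the scene. Friction and masses are not known exactly. Their poses are not given: they have to be found in the camera images.
- collar_l (a point): the largest white plastic filter funnel, loose: vertical collar 68 mm across, 12 mm high, on a 60 degree cone with a 9 mm stem below. Point: on the axis half-way up the collar, where it is gripped across from above; 6 mm below the rim, 112.2 mm above the stem's tip, 42.2 mm above the ring's top face when seated in any ring. z: its axis, up
- collar_m (a point): the middle-sized white plastic filter funnel, loose: vertical collar 56 mm across, 12 mm high, on a 60 degree cone with a 9 mm stem below. Point: on the axis half-way up the collar, where it is gripped across from above; 6 mm below the rim, 101.8 mm above the stem's tip, 31.8 mm above the ring's top face when seated in any ring. z: its axis, up
- collar_s (a point): the smallest white plastic filter funnel, loose: vertical collar 44 mm across, 12 mm high, on a 60 degree cone with a 9 mm stem below. Point: on the axis half-way up the collar, where it is gripped across from above; 6 mm below the rim, 91.4 mm above the stem's tip, 21.4 mm above the ring's top face when seated in any ring. z: its axis, up
- ring_l (a point): filter stand with the largest beaker: fixed grey base plate 210 x 96 x 12 mm, upright rod 13 mm thick, 160 mm tall, and on it a yellow holder with an open ring (round section 10 mm thick, hole 22 mm, outside 42 mm, 8 mm mouth away from the rod). Point: ring's centre, at its top, 125 mm above the bench. x: level, from ring to rod (rod 95 mm along it, boss 26 mm wide); z up. Place and yaw differ each time
- ring_m (a point): the like stand with the middle-sized beaker; same build, same point and axes as ring_l
- ring_s (a point): the like stand with the smallest beaker; same build, same point and axes as ring_l
- ring_spare (a point): the like stand without a beaker, its ring empty at the start; same build, same point and axes as ring_l
- mouth_l (a point): the largest glass beaker, empty, loose, 84 mm across and 95 mm high, standing on the base plate of its stand (plate 12 mm thick) with the ring above it; this point is the centre of its mouth. Its axis is 26 mm off the ring's axis, away from the rod, so that a seated stem hangs inside it. It stays where it is
- mouth_m (a point): the middle-sized glass beaker, empty, loose, 66 mm across and 82 mm high, standing on the base plate of its stand (plate 12 mm thick) with the ring above it; this point is the centre of its mouth. Its axis is 18 mm off the ring's axis, away from the rod, so that a seated stem hangs inside it. It stays where it is
- mouth_s (a point): the smallest glass beaker, empty, loose, 50 mm across and 68 mm high, standing on the base plate of its stand (plate 12 mm thick) with the ring above it; this point is the centre of its mouth. Its axis is 12.5 mm off the ring's axis, away from the rod, so that a seated stem hangs inside it. It stays where it is
Mind the look-alikes: they are no part of the job. What is shaped like the part that bears mouth_s but green is not meant. What is shaped like the part that bears collar_m but black is not meant.

How it is judged:
By the outcome, as a careful person would: the job done as asked, in the order asked, and still so for the second after the job is handed in, with the robot touching nothing.
It also fails if it takes over 109 s, if anything falls off the work surface, if the arm or the gripper's body presses on something with over 40 N, if the wrist force passes 120 N, or if a joint passes its speed limit or range.

## Working session

There is one attempt and no reset: what is moved stays moved. The work goes in short steps, Python scripts to look and compute and a tool call to move; the robot and the scene stay as the last step left them, time stands still between calls to the robot, and variables do not carry over. Pictures are saved under pics/ and viewed, at most 14 in all, crops included, and the job is handed in when it is done.

Besides the shell and the picture viewer there is one more tool, called after "Call:" in YAML: its name, and indented under it one key for each argument. step_arm: Moves the arm, as the interface text tells. Its arguments: {"type":"object","properties":{"steps":{"type":"array"},"squeeze":{"type":"number"}},"required":["steps"]}

```bash
mkdir -p pics
python3 - <<'E'
from workcell import r
import cv2,numpy as np
s=r.read_state();print(s['clock'],s['tcp_pos'],np.round(s['eef_rot'],3),s['grip_width'])
for n in("top","side"):
    d=r.get_image(n);cv2.imwrite(f"pics/{n}0.png",d["frame"][:,:,::-1]);np.savez(f"{n}.npz",**d)
    print(n,d["mtx"].round(1).tolist(),d["world_from_camera"].round(3).tolist())
d=r.get_image("wrist");print(d["mtx"].tolist(),d["tool_from_camera"].round(4).tolist())
E
```

```text
0.0 [0.24871063 0.57270678 0.23006584] [[-0.917  0.398 -0.001]
 [ 0.398  0.917 -0.002]
 [ 0.    -0.002 -1.   ]] 0.08516826815962353
top [[439.2, 0.0, 314.2], [0.0, 439.2, 242.7], [0.0, 0.0, 1.0]] [[0.029, -0.988, 0.15, 0.395], [-0.999, -0.033, -0.025, 0.007], [0.03, -0.149, -0.988, 0.903], [0.0, 0.0, 0.0, 1.0]]
side [[483.0, 0.0, 313.7], [0.0, 483.0, 236.2], [0.0, 0.0, 1.0]] [[-0.998, -0.045, 0.044, 0.468], [-0.06, 0.498, -0.865, 0.786], [0.017, -0.866, -0.5, 0.59], [0.0, 0.0, 0.0, 1.0]]
[[344.5228909793969, 0.0, 315.2186105922035], [0.0, 344.5228909793969, 235.1223640295981], [0.0, 0.0, 1.0]] [[-0.0003, -0.9658, -0.2592, 0.0652], [1.0, -0.0002, -0.0006, 0.0006], [0.0006, -0.2592, 0.9658, -0.143], [0.0, 0.0, 0.0, 1.0]]
```

View pics/top0.png

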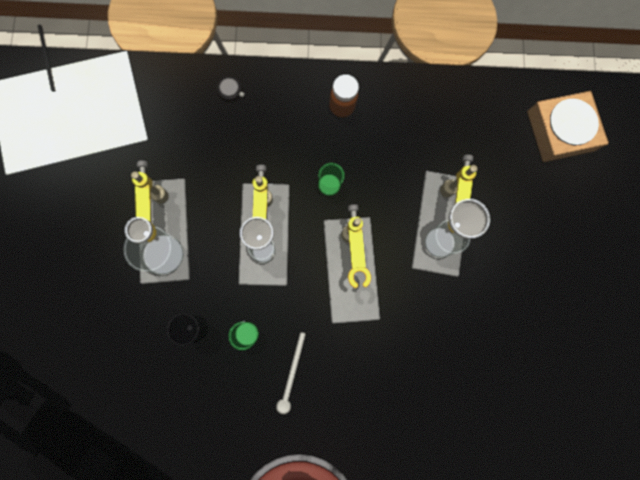

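View pics/side0.png

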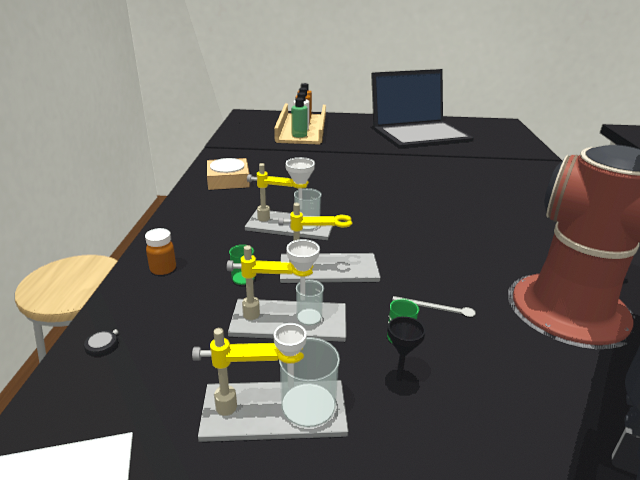

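The stands from left to right in the top view:
- A: the smallest funnel at (138,230), over the largest beaker.
- B: the middle funnel at (257,233), over the small beaker.
- C: the spare, with its ring at (359,278).
- D: the largest funnel at (469,218), over the middle beaker.

The look-alikes are the green cups at (330,180) and (244,335) and the black funnel at (184,328), none of them white or clear. I'll measure next and confirm in an enlarged crop.

```bash
cat > h.py <<'E'
import numpy as np,cv2
def ray(d,T,uv,z):
    v=T[:3,:3]@np.linalg.inv(d["mtx"])@np.array([uv[0],uv[1],1.]);o=T[:3,3]
    return (o+v*(z-o[2])/v[2])[:3]
def ylw(f):
    h=cv2.cvtColor(f,cv2.COLOR_RGB2HSV);return cv2.inRange(h,(22,130,90),(35,255,255))
E
python3 - <<'E'
from h import *
d=np.load("top.npz");T=d["world_from_camera"];f=d["frame"]
m=ylw(f);cs,_=cv2.findContours(m,cv2.RETR_EXTERNAL,cv2.CHAIN_APPROX_NONE)
for c in cs:
    if cv2.contourArea(c)<80:continue
    P=np.array([ray(d,T,p[0],.12)[:2] for p in c]);c0=P.mean(0);u=np.linalg.svd(P-c0)[2][0];u*=np.sign(u[0]);t=(P-c0)@u
    print("yel",cv2.boundingRect(c),c0.round(3),"yaw",np.degrees(np.arctan2(u[1],u[0])).round(1),"ends",(c0+u*t.min()).round(4),(c0+u*t.max()).round(4))
h=cv2.cvtColor(f,cv2.COLOR_RGB2GRAY)
for n,(x,y),D,z in(("s",(138,230),.044,.1524),("m",(257,233),.056,.1628),("l",(469,218),.068,.1732)):
    k=4;cr=cv2.resize(h[y-32:y+32,x-32:x+32],None,fx=k,fy=k,interpolation=cv2.INTER_CUBIC)
    R=439/(.903-z)*D/2*k
    C=cv2.HoughCircles(cr,cv2.HOUGH_GRADIENT,1.5,200,param1=120,param2=15,minRadius=int(R*.88),maxRadius=int(R*1.12))
    if C is None: print(n,"none");continue
    a=C[0,0];uv=(x-32+(a[0]+.5)/k-.5,y-32+(a[1]+.5)/k-.5);print(n,np.round(uv,1),a[2]/k,R/k,ray(d,T,uv,z).round(4))
big=cv2.resize(f[150:350,100:500],(800,400),interpolation=cv2.INTER_CUBIC)
cv2.imwrite("pics/crop.png",big[:,:,::-1])
E
```

```text
yel (348, 218, 23, 70) [ 0.494 -0.091] yaw 6.5 ends [ 0.4375 -0.0972] [ 0.5624 -0.0829]
yel (252, 177, 16, 41) [0.596 0.089] yaw 2.4 ends [0.5578 0.087 ] [0.6328 0.0902]
yel (132, 172, 20, 49) [0.591 0.301] yaw 9.5 ends [0.5438 0.2935] [0.6343 0.3087]
yel (456, 166, 21, 36) [ 0.636 -0.29 ] yaw -15.3 ends [ 0.5987 -0.2799] [ 0.6688 -0.299 ]
s [136.9 229.3] 12.7875 12.867039701572075 [0.5223 0.2927 0.1524]
m [255.9 231.2] 17.05 16.606322615509324 [0.5241 0.088  0.1628]
l [470.6 216.9] 20.6 20.452178679090164 [ 0.5595 -0.2786  0.1732]
```

View pics/crop.png

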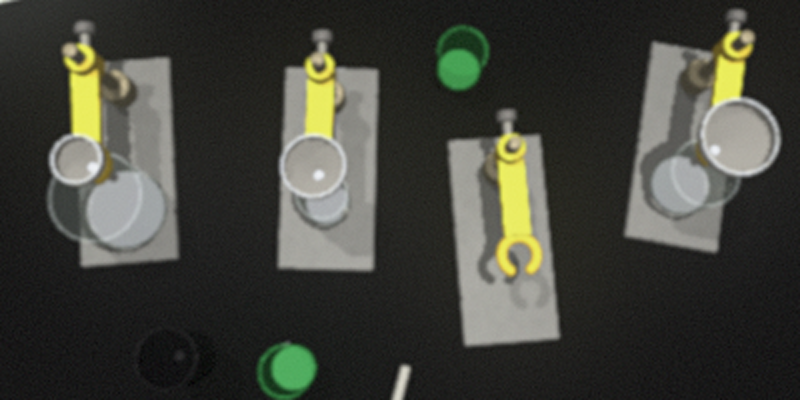

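The crop confirms it. White funnels sit at A (small), B (middle) and D (large), and beaker sizes run A > D > B. The plan is M→spare C, S→B, L→A, M→D. I'll start by hovering over funnel M.

Call:
step_arm:
  steps:
    - {"hand":1,"dx":17,"dy":-30,"dz":3,"wz":1.6}
    - {"hand":1,"dx":17,"dy":-30,"dz":3,"wz":1.6}
    - {"hand":1,"dx":17,"dy":-30,"dz":3,"wz":1.6}
    - {"hand":1,"dx":17,"dy":-30,"dz":3,"wz":1.6}
    - {"hand":1,"dx":17,"dy":-30,"dz":3,"wz":1.6}
    - {"hand":1,"dx":17,"dy":-30,"dz":3,"wz":1.6}
    - {"hand":1,"dx":17,"dy":-30,"dz":3,"wz":1.6}
    - {"hand":1,"dx":17,"dy":-30,"dz":3,"wz":1.6}
  squeeze: 30

```text
schema error: expected keys hand, dx, dy, dz, wx, wy, wz
```

Call:
step_arm:
  steps:
    - {"hand":1,"dx":17,"dy":-30,"wz":1.6}
    - {"hand":1,"dx":17,"dy":-30,"wz":1.6}
    - {"hand":1,"dx":17,"dy":-30,"wz":1.6}
    - {"hand":1,"dx":17,"dy":-30,"wz":1.6}
    - {"hand":1,"dx":17,"dy":-30,"wz":1.6}
    - {"hand":1,"dx":17,"dy":-30,"wz":1.6}
    - {"hand":1,"dx":17,"dy":-32,"wz":1.6}
    - {"hand":1}

```text
schema error: expected keys hand, dx, dy, dz, wx, wy, wz
```

```bash
cat >> h.py <<'E'
def wrist(r,name):
    s=r.read_state();d=r.get_image("wrist");T=np.eye(4);T[:3,:3]=s["eef_rot"];T[:3,3]=s["tcp_pos"];T=T@d["tool_from_camera"]
    cv2.imwrite(f"pics/{name}.png",d["frame"][:,:,::-1]);np.savez(name+".npz",frame=d["frame"],mtx=d["mtx"],T=T)
    print(s["clock"],np.round(s["tcp_pos"],4),"ytool",np.degrees(np.arctan2(s["eef_rot"][1][1],s["eef_rot"][0][1])).round(1));return s,d,T
def uv(d,T,P):
    p=d["mtx"]@(np.linalg.inv(T)@np.append(P,1))[:3];return p[:2]/p[2]
E
python3 - <<'E'
from workcell import r
from h import *
s,d,T=wrist(r,"w1");print(uv(d,T,[.5241,.088,.1628]),uv(d,T,[.457,-.095,.125]))
E
```

```text
0.15 [0.2488 0.5728 0.2303] ytool 66.5
[-28.10128104 684.50608135] [-169.80945172  637.92593931]
```

View pics/w1.png

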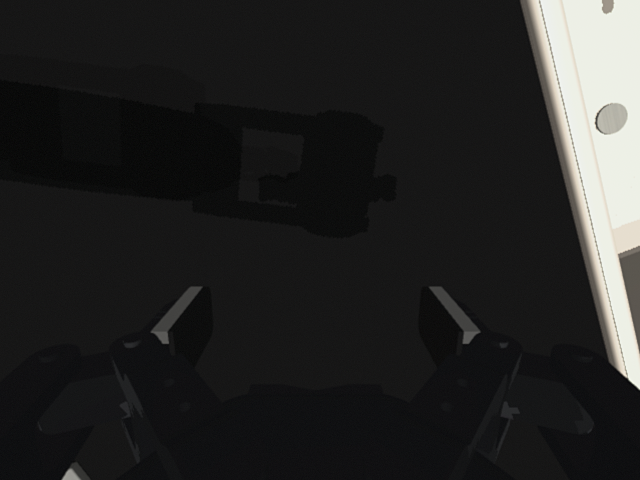

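Only the bench is in view, because the refused calls mean nothing moved. All the keys are needed. The wrist view also looks toward tool +x, so I'll hover slightly beyond the target.

Call:
step_arm:
  steps:
    - {"hand":1,"dx":20,"dy":-30,"dz":3,"wx":0,"wy":0,"wz":1.6}
    - {"hand":1,"dx":20,"dy":-30,"dz":3,"wx":0,"wy":0,"wz":1.6}
    - {"hand":1,"dx":20,"dy":-30,"dz":3,"wx":0,"wy":0,"wz":1.6}
    - {"hand":1,"dx":20,"dy":-30,"dz":3,"wx":0,"wy":0,"wz":1.6}
    - {"hand":1,"dx":20,"dy":-30,"dz":3,"wx":0,"wy":0,"wz":1.6}
    - {"hand":1,"dx":20,"dy":-30,"dz":3,"wx":0,"wy":0,"wz":1.6}
    - {"hand":1,"dx":20,"dy":-30,"dz":3,"wx":0,"wy":0,"wz":1.6}
    - {"hand":1,"dx":20,"dy":-30,"dz":3,"wx":0,"wy":0,"wz":1.6}
  squeeze: 30

```text
clock: 1.2
tcp_pos: [0.4094, 0.3321, 0.2552]
eef_rot: [[-0.983, 0.184, -0.0], [0.184, 0.983, -0.0], [0.0, -0.0, -1.0]]
wrist_force: [0.2, 0.6, -0.4]
grip_width: 0.0854
finger_force: 0.0
```

Call:
step_arm:
  steps:
    - {"hand":1,"dx":22,"dy":-35,"dz":0,"wx":0,"wy":0,"wz":2}
    - {"hand":1,"dx":22,"dy":-35,"dz":0,"wx":0,"wy":0,"wz":2}
    - {"hand":1,"dx":22,"dy":-35,"dz":0,"wx":0,"wy":0,"wz":2}
    - {"hand":1,"dx":22,"dy":-35,"dz":0,"wx":0,"wy":0,"wz":2}
    - {"hand":1,"dx":22,"dy":-35,"dz":0,"wx":0,"wy":0,"wz":2}
    - {"hand":1,"dx":22,"dy":-35,"dz":0,"wx":0,"wy":0,"wz":2}
    - {"hand":1,"dx":22,"dy":-35,"dz":0,"wx":0,"wy":0,"wz":1}
    - {"hand":1,"dx":0,"dy":0,"dz":0,"wx":0,"wy":0,"wz":0}

```text
clock: 2.2
tcp_pos: [0.5637, 0.0862, 0.2548]
eef_rot: [[-0.999, -0.037, -0.001], [-0.037, 0.999, -0.0], [0.001, -0.0, -1.0]]
wrist_force: [-0.6, 0.1, 0.4]
grip_width: 0.0852
finger_force: 0.0
```

Run:
```python
from workcell import r
from h import *
s,d,T=wrist(r,"w2");print(uv(d,T,[.5241,.088,.1628]),uv(d,T,[.457,-.095,.125]))
```

```text
2.2 [0.5637 0.0862 0.2548] ytool 92.1
[319.66858613 181.60326095] [72.05319225 74.25890102]
```

View pics/w2.png

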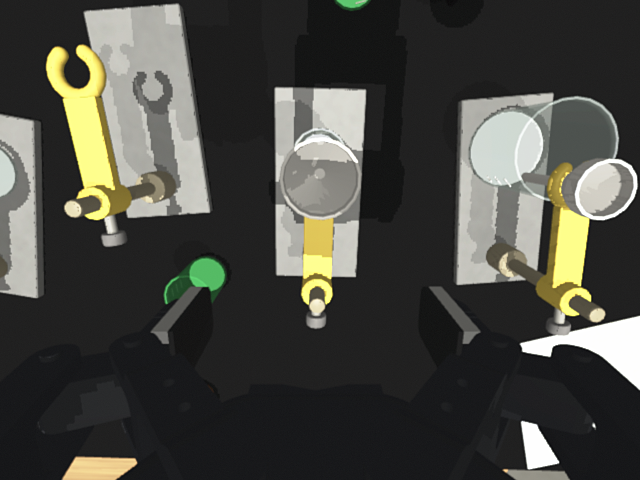

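The wrist view shows funnel M's rim at about (320,178), the spare ring at about (77,73) and funnel S's rim at about (604,189). Next, exact positions.

```bash
cat >> h.py <<'E'
from scipy.optimize import least_squares
def circ(P):
    c=P.mean(0);return least_squares(lambda q:np.hypot(*(P-q[:2]).T)-q[2],[*c,.02],loss='soft_l1',f_scale=.001).x
def ringfit(d,T,c0,z=.12):
    """yellow outline points at the round part of the ring (within 26 mm of guess c0)"""
    cs,_=cv2.findContours(ylw(d["frame"]),cv2.RETR_EXTERNAL,cv2.CHAIN_APPROX_NONE)
    P=np.array([ray(d,T,p[0],z)[:2] for c in cs if cv2.contourArea(c)>100 for p in c])
    q=np.array([*c0,.021])
    for _ in range(5):
        D=np.hypot(*(P-q[:2]).T);q=circ(P[abs(D-.021)<.004])
    return q
def yaw(d,T,c0,z=.12):
    cs,_=cv2.findContours(ylw(d["frame"]),cv2.RETR_EXTERNAL,cv2.CHAIN_APPROX_NONE)
    P=np.array([ray(d,T,p[0],z)[:2] for c in cs if cv2.contourArea(c)>100 for p in c])
    P=P[np.hypot(*(P-c0).T)<.125];P=P[np.hypot(*(P-c0).T)>.028]
    v=P.mean(0)-c0;return np.degrees(np.arctan2(v[1],v[0]))
E
python3 - <<'E'
from h import *
d=dict(np.load("w2.npz"));T=d["T"]
print("M",ray(d,T,(320.5,178),.1628),"S",ray(d,T,(604,189),.1524))
q=ringfit(d,T,[.457,-.095]);print("spare",q,yaw(d,T,q[:2]))
t=dict(np.load("top.npz"));q2=ringfit(t,t["world_from_camera"],[.457,-.095]);print(q2)
for c in([.521,.088],[.5223,.2927]):print(yaw(d,T,np.array(c)))
E
```

```text
M [0.52165927 0.08846543 0.1628    ] S [0.52302871 0.29053674 0.1524    ]
spare [ 0.45588517 -0.09563255  0.02141594] 5.184791703518292
[ 0.4555343  -0.09494424  0.01972409]
1.195221168366959
9.842690121492334
```

Call:
step_arm:
  steps:
    - {"hand":1,"dx":-21,"dy":1,"dz":0,"wx":0,"wy":0,"wz":0}
    - {"hand":1,"dx":-21,"dy":1,"dz":0,"wx":0,"wy":0,"wz":0}
    - {"hand":1,"dx":0,"dy":0,"dz":-20,"wx":0,"wy":0,"wz":0}
    - {"hand":1,"dx":0,"dy":0,"dz":-25,"wx":0,"wy":0,"wz":0}
    - {"hand":1,"dx":0,"dy":0,"dz":-25,"wx":0,"wy":0,"wz":0}
    - {"hand":1,"dx":0,"dy":0,"dz":-25,"wx":0,"wy":0,"wz":0}
    - {"hand":1,"dx":0,"dy":0,"dz":-17,"wx":0,"wy":0,"wz":0}
    - {"hand":1,"dx":0,"dy":0,"dz":-10,"wx":0,"wy":0,"wz":0}

```text
clock: 3.25
tcp_pos: [0.5204, 0.0905, 0.1315]
eef_rot: [[-0.999, -0.041, -0.002], [-0.041, 0.999, 0.0], [0.002, 0.0, -1.0]]
wrist_force: [-0.5, 0.0, 0.4]
grip_width: 0.0855
finger_force: 0.0
```

Call:
step_arm:
  steps:
    - {"hand":0.3,"dx":0,"dy":0,"dz":0,"wx":0,"wy":0,"wz":0}
    - {"hand":0.1,"dx":0,"dy":0,"dz":0,"wx":0,"wy":0,"wz":0}
    - {"hand":-0.3,"dx":0,"dy":0,"dz":0,"wx":0,"wy":0,"wz":0}
    - {"hand":-1,"dx":0,"dy":0,"dz":0,"wx":0,"wy":0,"wz":0}
    - {"hand":-1,"dx":0,"dy":0,"dz":0,"wx":0,"wy":0,"wz":0}
    - {"hand":-1,"dx":0,"dy":0,"dz":0,"wx":0,"wy":0,"wz":0}
    - {"hand":-1,"dx":0,"dy":0,"dz":0,"wx":0,"wy":0,"wz":0}
    - {"hand":-1,"dx":0,"dy":0,"dz":0,"wx":0,"wy":0,"wz":0}
  squeeze: 30

```text
clock: 4.25
tcp_pos: [0.5215, 0.0899, 0.134]
eef_rot: [[-0.999, -0.04, 0.001], [-0.04, 0.999, -0.001], [-0.001, -0.001, -1.0]]
wrist_force: [0.2, -3.9, 5.0]
grip_width: 0.0571
finger_force: 32.2
```

Call:
step_arm:
  steps:
    - {"hand":-1,"dx":0,"dy":0,"dz":8,"wx":0,"wy":0,"wz":0}
    - {"hand":-1,"dx":0,"dy":0,"dz":20,"wx":0,"wy":0,"wz":0}
    - {"hand":-1,"dx":0,"dy":0,"dz":26,"wx":0,"wy":0,"wz":0}
    - {"hand":-1,"dx":0,"dy":0,"dz":26,"wx":0,"wy":0,"wz":0}
    - {"hand":-1,"dx":0,"dy":0,"dz":26,"wx":0,"wy":0,"wz":0}
    - {"hand":-1,"dx":0,"dy":0,"dz":18,"wx":0,"wy":0,"wz":0}
    - {"hand":-1,"dx":0,"dy":0,"dz":8,"wx":0,"wy":0,"wz":0}
    - {"hand":-1,"dx":0,"dy":0,"dz":0,"wx":0,"wy":0,"wz":0}

```text
clock: 5.25
tcp_pos: [0.521, 0.0903, 0.2655]
eef_rot: [[-0.999, -0.041, 0.0], [-0.041, 0.999, 0.0], [-0.0, 0.0, -1.0]]
wrist_force: [-0.2, -0.0, -0.3]
grip_width: 0.0567
finger_force: 32.0
```

Call:
step_arm:
  steps:
    - {"hand":-1,"dx":-4,"dy":-10,"dz":0,"wx":0,"wy":0,"wz":0}
    - {"hand":-1,"dx":-10,"dy":-30,"dz":0,"wx":0,"wy":0,"wz":1}
    - {"hand":-1,"dx":-13,"dy":-35,"dz":0,"wx":0,"wy":0,"wz":1}
    - {"hand":-1,"dx":-13,"dy":-35,"dz":0,"wx":0,"wy":0,"wz":1}
    - {"hand":-1,"dx":-12,"dy":-35,"dz":0,"wx":0,"wy":0,"wz":1}
    - {"hand":-1,"dx":-10,"dy":-30,"dz":0,"wx":0,"wy":0,"wz":0}
    - {"hand":-1,"dx":-4,"dy":-10,"dz":0,"wx":0,"wy":0,"wz":0}
    - {"hand":-1,"dx":0,"dy":0,"dz":0,"wx":0,"wy":0,"wz":0}

```text
clock: 6.25
tcp_pos: [0.4546, -0.095, 0.2646]
eef_rot: [[-0.994, -0.109, -0.001], [-0.109, 0.994, 0.001], [0.001, 0.001, -1.0]]
wrist_force: [-0.0, -0.8, -0.3]
grip_width: 0.0568
finger_force: 32.1
```

Run:
```python
from workcell import r
from h import *
s,d,T=wrist(r,"w3")
f2=r.get_image("side");np.savez("side3.npz",**f2)
t=f2["frame"][130:370,180:480]
W=f2["world_from_camera"];
for P in([.456,-.0955,.125],[*s["tcp_pos"][:2],s["tcp_pos"][2]+.0243-.1018]):print(uv(f2,W,P))
cv2.imwrite("pics/s3.png",cv2.resize(np.hstack([t,cv2.resize(d["frame"],(300,240))]),None,fx=1.33,fy=1.33)[:,:,::-1])
```

```text
6.25 [ 0.4546 -0.095   0.2646] ytool 96.2
[341.40500229 218.71204409]
[343.53974835 191.31329107]
```

View pics/s3.png

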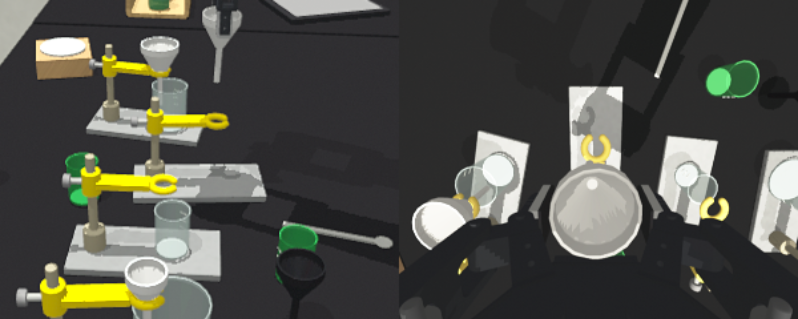

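Funnel M hangs upright. The stem tip is at (343,190) in the side image, as predicted, over the spare ring at (343,220). Lowering it now.

Call:
step_arm:
  steps:
    - {"hand":-1,"dx":1,"dy":0,"dz":-10,"wx":0,"wy":0,"wz":0}
    - {"hand":-1,"dx":0,"dy":0,"dz":-20,"wx":0,"wy":0,"wz":0}
    - {"hand":-1,"dx":0,"dy":0,"dz":-20,"wx":0,"wy":0,"wz":0}
    - {"hand":-1,"dx":0,"dy":0,"dz":-20,"wx":0,"wy":0,"wz":0}
    - {"hand":-1,"dx":0,"dy":0,"dz":-20,"wx":0,"wy":0,"wz":0}
    - {"hand":-1,"dx":0,"dy":0,"dz":-20,"wx":0,"wy":0,"wz":0}
    - {"hand":-1,"dx":0,"dy":0,"dz":-10,"wx":0,"wy":0,"wz":0}
    - {"hand":-1,"dx":0,"dy":0,"dz":0,"wx":0,"wy":0,"wz":0}

```text
clock: 7.35
tcp_pos: [0.4553, -0.0945, 0.144]
eef_rot: [[-0.994, -0.11, -0.002], [-0.11, 0.994, 0.001], [0.002, 0.001, -1.0]]
wrist_force: [-0.6, -0.0, -0.4]
grip_width: 0.0571
finger_force: 32.1
```

Call:
step_arm:
  steps:
    - {"hand":-1,"dx":0,"dy":0,"dz":-3,"wx":0,"wy":0,"wz":0}
    - {"hand":-1,"dx":0,"dy":0,"dz":-3,"wx":0,"wy":0,"wz":0}
    - {"hand":-1,"dx":0,"dy":0,"dz":-2,"wx":0,"wy":0,"wz":0}
    - {"hand":-1,"dx":0,"dy":0,"dz":-1,"wx":0,"wy":0,"wz":0}
    - {"hand":-1,"dx":0,"dy":0,"dz":0,"wx":0,"wy":0,"wz":0}
    - {"hand":-1,"dx":0,"dy":0,"dz":0,"wx":0,"wy":0,"wz":0}
    - {"hand":-1,"dx":0,"dy":0,"dz":0,"wx":0,"wy":0,"wz":0}
    - {"hand":-1,"dx":0,"dy":0,"dz":0,"wx":0,"wy":0,"wz":0}

```text
clock: 8.35
tcp_pos: [0.4558, -0.0941, 0.1362]
eef_rot: [[-0.994, -0.11, -0.001], [-0.11, 0.994, 0.002], [0.001, 0.002, -1.0]]
wrist_force: [-1.6, 5.2, 3.1]
grip_width: 0.0575
finger_force: 32.2
```

Contact made. Opening slowly, then rising and checking.

Call:
step_arm:
  steps:
    - {"hand":-1,"dx":0,"dy":1,"dz":-1,"wx":0,"wy":0,"wz":0}
    - {"hand":0.4,"dx":0,"dy":0,"dz":0,"wx":0,"wy":0,"wz":0}
    - {"hand":0.7,"dx":0,"dy":0,"dz":0,"wx":0,"wy":0,"wz":0}
    - {"hand":1,"dx":0,"dy":0,"dz":0,"wx":0,"wy":0,"wz":0}
    - {"hand":1,"dx":0,"dy":0,"dz":0,"wx":0,"wy":0,"wz":0}
    - {"hand":1,"dx":0,"dy":0,"dz":0,"wx":0,"wy":0,"wz":0}
    - {"hand":1,"dx":0,"dy":0,"dz":10,"wx":0,"wy":0,"wz":0}
    - {"hand":1,"dx":0,"dy":0,"dz":10,"wx":0,"wy":0,"wz":0}

```text
clock: 9.35
tcp_pos: [0.4562, -0.0938, 0.1562]
eef_rot: [[-0.994, -0.11, 0.0], [-0.11, 0.994, -0.0], [-0.0, -0.0, -1.0]]
wrist_force: [0.3, -0.6, -1.1]
grip_width: 0.0855
finger_force: 0.0
```

Call:
step_arm:
  steps:
    - {"hand":1,"dx":0,"dy":0,"dz":25,"wx":0,"wy":0,"wz":0}
    - {"hand":1,"dx":0,"dy":0,"dz":35,"wx":0,"wy":0,"wz":0}
    - {"hand":1,"dx":0,"dy":0,"dz":40,"wx":0,"wy":0,"wz":0}
    - {"hand":1,"dx":20,"dy":60,"dz":0,"wx":0,"wy":0,"wz":0}
    - {"hand":1,"dx":20,"dy":60,"dz":0,"wx":0,"wy":0,"wz":0.5}
    - {"hand":1,"dx":20,"dy":55,"dz":0,"wx":0,"wy":0,"wz":0.5}
    - {"hand":1,"dx":20,"dy":30,"dz":0,"wx":0,"wy":0,"wz":0.5}
    - {"hand":1,"dx":20,"dy":0,"dz":0,"wx":0,"wy":0,"wz":0.5}

```text
clock: 10.35
tcp_pos: [0.5561, 0.1123, 0.2563]
eef_rot: [[-0.989, -0.149, 0.001], [-0.149, 0.989, 0.0], [-0.001, 0.0, -1.0]]
wrist_force: [1.1, 0.2, -0.8]
grip_width: 0.0853
finger_force: 0.0
```

Call:
step_arm:
  steps:
    - {"hand":1,"dx":0,"dy":0,"dz":0,"wx":0,"wy":0,"wz":0}
    - {"hand":1,"dx":0,"dy":0,"dz":0,"wx":0,"wy":0,"wz":0}
    - {"hand":1,"dx":0,"dy":0,"dz":0,"wx":0,"wy":0,"wz":0}
    - {"hand":1,"dx":0,"dy":0,"dz":0,"wx":0,"wy":0,"wz":0}
    - {"hand":1,"dx":0,"dy":0,"dz":0,"wx":0,"wy":0,"wz":0}
    - {"hand":1,"dx":0,"dy":0,"dz":0,"wx":0,"wy":0,"wz":0}
    - {"hand":1,"dx":0,"dy":0,"dz":0,"wx":0,"wy":0,"wz":0}
    - {"hand":1,"dx":0,"dy":0,"dz":0,"wx":0,"wy":0,"wz":0}

```text
clock: 11.35
tcp_pos: [0.5555, 0.1098, 0.2553]
eef_rot: [[-0.989, -0.145, -0.0], [-0.145, 0.989, -0.0], [0.0, 0.0, -1.0]]
wrist_force: [0.0, -0.0, -0.4]
grip_width: 0.0855
finger_force: 0.0
```

Run:
```python
from workcell import r
from h import *
s,d,T=wrist(r,"w4")
for c in([.5217,.0885],):
    q=ringfit(d,T,c);print("ringB",q,yaw(d,T,q[:2]))
print("S pred",uv(d,T,[.5226,.2915,.1524]),"M in spare pred",uv(d,T,[.456,-.095,.1628]))
```

```text
11.35 [0.5555 0.1098 0.2553] ytool 98.3
ringB [0.52376422 0.08806927 0.02022739] 1.1408009878768892
S pred [566.64638137 225.47560073] M in spare pred [ 7.70801616 36.13306993]
```

View pics/w4.png

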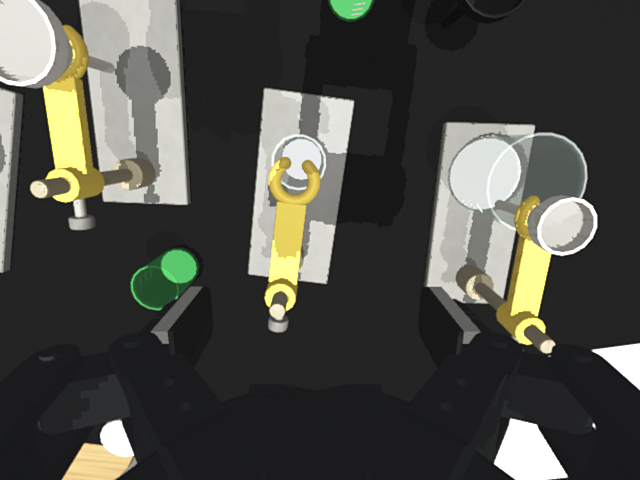

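M sits in the spare. Funnel S's rim at (566,226) matches the prediction. Ring B is at about (0.523, 0.088). Going for S.

Call:
step_arm:
  steps:
    - {"hand":1,"dx":-6,"dy":30,"dz":0,"wx":0,"wy":0,"wz":0}
    - {"hand":1,"dx":-8,"dy":40,"dz":0,"wx":0,"wy":0,"wz":0}
    - {"hand":1,"dx":-8,"dy":45,"dz":0,"wx":0,"wy":0,"wz":0}
    - {"hand":1,"dx":-7,"dy":40,"dz":0,"wx":0,"wy":0,"wz":0}
    - {"hand":1,"dx":-4,"dy":27,"dz":0,"wx":0,"wy":0,"wz":0}
    - {"hand":1,"dx":0,"dy":0,"dz":-10,"wx":0,"wy":0,"wz":0}
    - {"hand":1,"dx":0,"dy":0,"dz":-25,"wx":0,"wy":0,"wz":0}
    - {"hand":1,"dx":0,"dy":0,"dz":-25,"wx":0,"wy":0,"wz":0}

```text
clock: 12.4
tcp_pos: [0.5227, 0.2909, 0.1942]
eef_rot: [[-0.99, -0.144, -0.0], [-0.144, 0.99, -0.001], [0.0, -0.001, -1.0]]
wrist_force: [0.2, -0.2, -0.4]
grip_width: 0.0854
finger_force: 0.0
```

Call:
step_arm:
  steps:
    - {"hand":1,"dx":0,"dy":0,"dz":-25,"wx":0,"wy":0,"wz":0}
    - {"hand":1,"dx":0,"dy":0,"dz":-20,"wx":0,"wy":0,"wz":0}
    - {"hand":1,"dx":0,"dy":0,"dz":-15,"wx":0,"wy":0,"wz":0}
    - {"hand":1,"dx":0,"dy":0,"dz":-10,"wx":0,"wy":0,"wz":0}
    - {"hand":1,"dx":0,"dy":0,"dz":0,"wx":0,"wy":0,"wz":0}
    - {"hand":0.3,"dx":0,"dy":0,"dz":0,"wx":0,"wy":0,"wz":0}
    - {"hand":0.2,"dx":0,"dy":0,"dz":0,"wx":0,"wy":0,"wz":0}
    - {"hand":0.2,"dx":0,"dy":0,"dz":0,"wx":0,"wy":0,"wz":0}

```text
clock: 13.4
tcp_pos: [0.5229, 0.292, 0.126]
eef_rot: [[-0.989, -0.145, 0.001], [-0.145, 0.989, 0.0], [-0.001, 0.0, -1.0]]
wrist_force: [0.4, 0.4, 0.2]
grip_width: 0.0512
finger_force: 0.0
```

Call:
step_arm:
  steps:
    - {"hand":0,"dx":0,"dy":0,"dz":0,"wx":0,"wy":0,"wz":0}
    - {"hand":-0.3,"dx":0,"dy":0,"dz":0,"wx":0,"wy":0,"wz":0}
    - {"hand":-1,"dx":0,"dy":0,"dz":0,"wx":0,"wy":0,"wz":0}
    - {"hand":-1,"dx":0,"dy":0,"dz":0,"wx":0,"wy":0,"wz":0}
    - {"hand":-1,"dx":0,"dy":0,"dz":0,"wx":0,"wy":0,"wz":0}
    - {"hand":-1,"dx":0,"dy":0,"dz":0,"wx":0,"wy":0,"wz":0}
    - {"hand":-1,"dx":0,"dy":0,"dz":0,"wx":0,"wy":0,"wz":0}
    - {"hand":-1,"dx":0,"dy":0,"dz":0,"wx":0,"wy":0,"wz":0}

```text
clock: 14.4
tcp_pos: [0.5227, 0.292, 0.1256]
eef_rot: [[-0.989, -0.145, 0.0], [-0.145, 0.989, 0.0], [-0.001, 0.0, -1.0]]
wrist_force: [0.2, 0.3, 3.2]
grip_width: 0.0436
finger_force: 30.5
```

Call:
step_arm:
  steps:
    - {"hand":-1,"dx":0,"dy":0,"dz":8,"wx":0,"wy":0,"wz":0}
    - {"hand":-1,"dx":0,"dy":0,"dz":20,"wx":0,"wy":0,"wz":0}
    - {"hand":-1,"dx":0,"dy":0,"dz":26,"wx":0,"wy":0,"wz":0}
    - {"hand":-1,"dx":0,"dy":0,"dz":26,"wx":0,"wy":0,"wz":0}
    - {"hand":-1,"dx":0,"dy":0,"dz":26,"wx":0,"wy":0,"wz":0}
    - {"hand":-1,"dx":0,"dy":0,"dz":16,"wx":0,"wy":0,"wz":0}
    - {"hand":-1,"dx":0,"dy":0,"dz":8,"wx":0,"wy":0,"wz":0}
    - {"hand":-1,"dx":0,"dy":0,"dz":0,"wx":0,"wy":0,"wz":0}

```text
clock: 15.4
tcp_pos: [0.5226, 0.2918, 0.2555]
eef_rot: [[-0.989, -0.145, 0.0], [-0.145, 0.989, -0.0], [-0.0, -0.0, -1.0]]
wrist_force: [0.4, -0.6, -1.3]
grip_width: 0.043
finger_force: 30.6
```

Call:
step_arm:
  steps:
    - {"hand":-1,"dx":0,"dy":-12,"dz":0,"wx":0,"wy":0,"wz":-1}
    - {"hand":-1,"dx":0,"dy":-35,"dz":0,"wx":0,"wy":0,"wz":-1}
    - {"hand":-1,"dx":0,"dy":-40,"dz":0,"wx":0,"wy":0,"wz":-1}
    - {"hand":-1,"dx":0,"dy":-40,"dz":0,"wx":0,"wy":0,"wz":-1}
    - {"hand":-1,"dx":0,"dy":-40,"dz":0,"wx":0,"wy":0,"wz":-1}
    - {"hand":-1,"dx":0,"dy":-27,"dz":0,"wx":0,"wy":0,"wz":-1}
    - {"hand":-1,"dx":0,"dy":-10,"dz":0,"wx":0,"wy":0,"wz":-1}
    - {"hand":-1,"dx":0,"dy":0,"dz":0,"wx":0,"wy":0,"wz":0}

```text
clock: 16.4
tcp_pos: [0.5223, 0.0874, 0.2547]
eef_rot: [[-1.0, -0.022, -0.001], [-0.022, 1.0, 0.0], [0.001, 0.0, -1.0]]
wrist_force: [1.0, -0.7, -0.6]
grip_width: 0.0436
finger_force: 30.6
```

Run:
```python
from workcell import r
from h import *
s,d,T=wrist(r,"w5")
f2=r.get_image("side")
t=f2["frame"][130:430,160:460]
W=f2["world_from_camera"]
for P in([.523,.088,.125],[*s["tcp_pos"][:2],s["tcp_pos"][2]+.0222-.0914]):print((uv(f2,W,P)-[160,130])*2)
cv2.imwrite("pics/s5.png",cv2.resize(t,None,fx=2,fy=2)[:,:,::-1])
```

```text
16.4 [0.5223 0.0874 0.2547] ytool 91.2
[283.43104274 272.71790007]
[284.68299918 212.05647906]
```

View pics/s5.png

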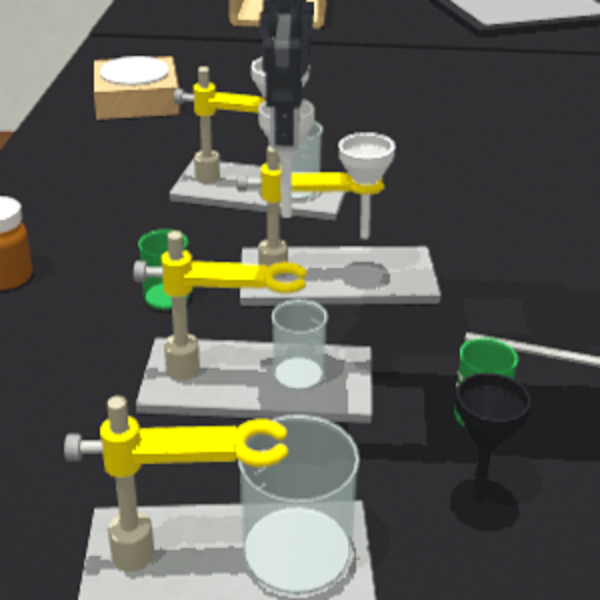

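M stands upright in the spare ring. S's stem tip at (287,213) in the crop hangs over ring B at (285,276). Lowering.

Call:
step_arm:
  steps:
    - {"hand":-1,"dx":0,"dy":1,"dz":-10,"wx":0,"wy":0,"wz":0}
    - {"hand":-1,"dx":0,"dy":0,"dz":-20,"wx":0,"wy":0,"wz":0}
    - {"hand":-1,"dx":0,"dy":0,"dz":-20,"wx":0,"wy":0,"wz":0}
    - {"hand":-1,"dx":0,"dy":0,"dz":-20,"wx":0,"wy":0,"wz":0}
    - {"hand":-1,"dx":0,"dy":0,"dz":-20,"wx":0,"wy":0,"wz":0}
    - {"hand":-1,"dx":0,"dy":0,"dz":-20,"wx":0,"wy":0,"wz":0}
    - {"hand":-1,"dx":0,"dy":0,"dz":-10,"wx":0,"wy":0,"wz":0}
    - {"hand":-1,"dx":0,"dy":0,"dz":0,"wx":0,"wy":0,"wz":0}

```text
clock: 17.5
tcp_pos: [0.522, 0.0888, 0.1343]
eef_rot: [[-1.0, -0.023, -0.002], [-0.023, 1.0, -0.0], [0.002, -0.0, -1.0]]
wrist_force: [-0.3, -0.2, -0.4]
grip_width: 0.0429
finger_force: 30.6
```

Call:
step_arm:
  steps:
    - {"hand":-1,"dx":0,"dy":0,"dz":-3,"wx":0,"wy":0,"wz":0}
    - {"hand":-1,"dx":0,"dy":0,"dz":-3,"wx":0,"wy":0,"wz":0}
    - {"hand":-1,"dx":0,"dy":0,"dz":-2,"wx":0,"wy":0,"wz":0}
    - {"hand":-1,"dx":0,"dy":0,"dz":-1,"wx":0,"wy":0,"wz":0}
    - {"hand":-1,"dx":0,"dy":0,"dz":0,"wx":0,"wy":0,"wz":0}
    - {"hand":-1,"dx":0,"dy":0,"dz":0,"wx":0,"wy":0,"wz":0}
    - {"hand":-1,"dx":0,"dy":0,"dz":0,"wx":0,"wy":0,"wz":0}
    - {"hand":-1,"dx":0,"dy":0,"dz":0,"wx":0,"wy":0,"wz":0}

```text
clock: 18.5
tcp_pos: [0.5226, 0.0886, 0.1264]
eef_rot: [[-1.0, -0.023, 0.0], [-0.023, 1.0, -0.001], [-0.0, -0.001, -1.0]]
wrist_force: [-1.5, -3.7, 1.8]
grip_width: 0.0434
finger_force: 30.8
```

Call:
step_arm:
  steps:
    - {"hand":-1,"dx":0,"dy":-1,"dz":-1,"wx":0,"wy":0,"wz":0}
    - {"hand":0.2,"dx":0,"dy":0,"dz":0,"wx":0,"wy":0,"wz":0}
    - {"hand":0.5,"dx":0,"dy":0,"dz":0,"wx":0,"wy":0,"wz":0}
    - {"hand":1,"dx":0,"dy":0,"dz":0,"wx":0,"wy":0,"wz":0}
    - {"hand":1,"dx":0,"dy":0,"dz":0,"wx":0,"wy":0,"wz":0}
    - {"hand":1,"dx":0,"dy":0,"dz":0,"wx":0,"wy":0,"wz":0}
    - {"hand":1,"dx":0,"dy":0,"dz":10,"wx":0,"wy":0,"wz":0}
    - {"hand":1,"dx":0,"dy":0,"dz":15,"wx":0,"wy":0,"wz":0}

```text
clock: 19.5
tcp_pos: [0.5224, 0.0878, 0.151]
eef_rot: [[-1.0, -0.023, -0.0], [-0.023, 1.0, -0.0], [0.0, 0.0, -1.0]]
wrist_force: [0.1, -0.7, -0.1]
grip_width: 0.0853
finger_force: 0.0
```

Call:
step_arm:
  steps:
    - {"hand":1,"dx":0,"dy":0,"dz":30,"wx":0,"wy":0,"wz":0}
    - {"hand":1,"dx":0,"dy":0,"dz":40,"wx":0,"wy":0,"wz":0}
    - {"hand":1,"dx":0,"dy":0,"dz":40,"wx":0,"wy":0,"wz":0}
    - {"hand":1,"dx":8,"dy":-40,"dz":0,"wx":0,"wy":0,"wz":-2}
    - {"hand":1,"dx":10,"dy":-50,"dz":0,"wx":0,"wy":0,"wz":-2}
    - {"hand":1,"dx":10,"dy":-50,"dz":0,"wx":0,"wy":0,"wz":-2}
    - {"hand":1,"dx":10,"dy":-50,"dz":0,"wx":0,"wy":0,"wz":-2}
    - {"hand":1,"dx":10,"dy":-50,"dz":0,"wx":0,"wy":0,"wz":-2}

```text
clock: 20.5
tcp_pos: [0.571, -0.1539, 0.2621]
eef_rot: [[-0.988, 0.152, 0.002], [0.152, 0.988, -0.001], [-0.002, -0.0, -1.0]]
wrist_force: [0.3, 0.3, 1.4]
grip_width: 0.0858
finger_force: 0.0
```

Call:
step_arm:
  steps:
    - {"hand":1,"dx":10,"dy":-50,"dz":0,"wx":0,"wy":0,"wz":-2}
    - {"hand":1,"dx":10,"dy":-50,"dz":0,"wx":0,"wy":0,"wz":-2}
    - {"hand":1,"dx":8,"dy":-37,"dz":0,"wx":0,"wy":0,"wz":-2}
    - {"hand":1,"dx":0,"dy":0,"dz":0,"wx":0,"wy":0,"wz":0}
    - {"hand":1,"dx":0,"dy":0,"dz":0,"wx":0,"wy":0,"wz":0}
    - {"hand":1,"dx":0,"dy":0,"dz":0,"wx":0,"wy":0,"wz":0}
    - {"hand":1,"dx":0,"dy":0,"dz":0,"wx":0,"wy":0,"wz":0}
    - {"hand":1,"dx":0,"dy":0,"dz":0,"wx":0,"wy":0,"wz":0}

```text
clock: 21.5
tcp_pos: [0.5986, -0.2885, 0.2605]
eef_rot: [[-0.968, 0.253, 0.0], [0.253, 0.968, -0.0], [-0.0, -0.0, -1.0]]
wrist_force: [-0.0, 0.2, 0.8]
grip_width: 0.0852
finger_force: 0.0
```

Run:
```python
from workcell import r
from h import *
s,d,T=wrist(r,"w6")
print("L pred",uv(d,T,[.5595,-.2786,.1732]),yaw(d,T,np.array([.5595,-.2786])),"M",uv(d,T,[.456,-.095,.1628]))
```

```text
21.5 [ 0.5986 -0.2885  0.2605] ytool 75.4
L pred [314.19678876 181.2476569 ] -6.831676827640965 M [573.93441433 -73.75169343]
```

View pics/w6.png

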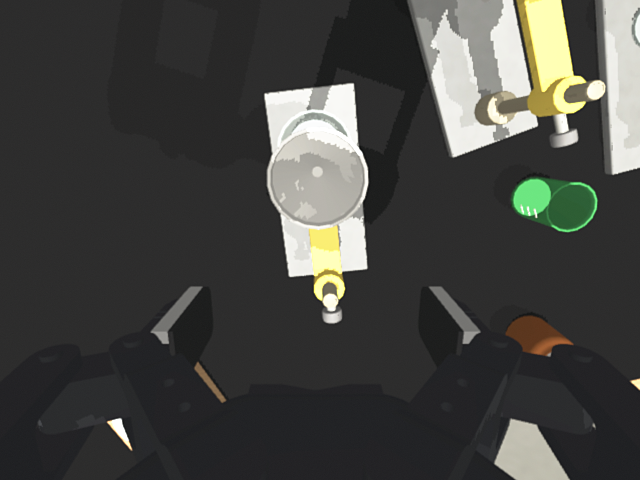

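Rim L is at (317.5,178), spanning 267–368 × 128–228, and the stand's yaw is about −8°.

Run:
```python
from h import *
d=dict(np.load("w6.npz"));T=d["T"];p=ray(d,T,(317.5,178),.1732);print(p,(p-[.5986,-.2885,0])*1000,yaw(d,T,p[:2]))
```

```text
[ 0.55798494 -0.27593985  0.1732    ] [-40.61505923  12.56015427 173.2       ] -8.55764762481052
```

Call:
step_arm:
  steps:
    - {"hand":1,"dx":-20,"dy":6,"dz":0,"wx":0,"wy":0,"wz":3}
    - {"hand":1,"dx":-20,"dy":6,"dz":0,"wx":0,"wy":0,"wz":3}
    - {"hand":1,"dx":0,"dy":0,"dz":-20,"wx":0,"wy":0,"wz":0}
    - {"hand":1,"dx":0,"dy":0,"dz":-20,"wx":0,"wy":0,"wz":0}
    - {"hand":1,"dx":0,"dy":0,"dz":-25,"wx":0,"wy":0,"wz":0}
    - {"hand":1,"dx":0,"dy":0,"dz":-25,"wx":0,"wy":0,"wz":0}
    - {"hand":1,"dx":0,"dy":0,"dz":-20,"wx":0,"wy":0,"wz":0}
    - {"hand":1,"dx":0,"dy":0,"dz":-10,"wx":0,"wy":0,"wz":0}

```text
clock: 22.55
tcp_pos: [0.5579, -0.2766, 0.1375]
eef_rot: [[-0.989, 0.151, -0.003], [0.151, 0.989, 0.002], [0.003, 0.001, -1.0]]
wrist_force: [-0.2, -0.7, -0.6]
grip_width: 0.0855
finger_force: 0.0
```

Call:
step_arm:
  steps:
    - {"hand":0.7,"dx":0,"dy":0,"dz":0,"wx":0,"wy":0,"wz":0}
    - {"hand":0.5,"dx":0,"dy":0,"dz":0,"wx":0,"wy":0,"wz":0}
    - {"hand":0.3,"dx":0,"dy":0,"dz":0,"wx":0,"wy":0,"wz":0}
    - {"hand":-1,"dx":0,"dy":0,"dz":0,"wx":0,"wy":0,"wz":0}
    - {"hand":-1,"dx":0,"dy":0,"dz":0,"wx":0,"wy":0,"wz":0}
    - {"hand":-1,"dx":0,"dy":0,"dz":0,"wx":0,"wy":0,"wz":0}
    - {"hand":-1,"dx":0,"dy":0,"dz":0,"wx":0,"wy":0,"wz":0}
    - {"hand":-1,"dx":0,"dy":0,"dz":0,"wx":0,"wy":0,"wz":0}

```text
clock: 23.55
tcp_pos: [0.5587, -0.2771, 0.1405]
eef_rot: [[-0.989, 0.151, 0.0], [0.151, 0.989, 0.0], [-0.0, 0.0, -1.0]]
wrist_force: [1.1, 1.3, -0.4]
grip_width: 0.0677
finger_force: 33.9
```

Call:
step_arm:
  steps:
    - {"hand":-1,"dx":0,"dy":0,"dz":8,"wx":0,"wy":0,"wz":0}
    - {"hand":-1,"dx":0,"dy":0,"dz":20,"wx":0,"wy":0,"wz":0}
    - {"hand":-1,"dx":0,"dy":0,"dz":28,"wx":0,"wy":0,"wz":0}
    - {"hand":-1,"dx":0,"dy":0,"dz":28,"wx":0,"wy":0,"wz":0}
    - {"hand":-1,"dx":0,"dy":0,"dz":28,"wx":0,"wy":0,"wz":0}
    - {"hand":-1,"dx":0,"dy":0,"dz":20,"wx":0,"wy":0,"wz":0}
    - {"hand":-1,"dx":0,"dy":0,"dz":8,"wx":0,"wy":0,"wz":0}
    - {"hand":-1,"dx":0,"dy":0,"dz":0,"wx":0,"wy":0,"wz":0}

```text
clock: 24.55
tcp_pos: [0.5586, -0.2773, 0.2806]
eef_rot: [[-0.989, 0.151, 0.0], [0.151, 0.989, -0.0], [-0.001, -0.0, -1.0]]
wrist_force: [0.2, 0.1, -1.3]
grip_width: 0.0682
finger_force: 34.0
```

Call:
step_arm:
  steps:
    - {"hand":-1,"dx":0,"dy":15,"dz":0,"wx":0,"wy":0,"wz":1}
    - {"hand":-1,"dx":-2,"dy":30,"dz":0,"wx":0,"wy":0,"wz":1}
    - {"hand":-1,"dx":-3,"dy":40,"dz":0,"wx":0,"wy":0,"wz":1}
    - {"hand":-1,"dx":-3,"dy":45,"dz":0,"wx":0,"wy":0,"wz":1}
    - {"hand":-1,"dx":-3,"dy":45,"dz":0,"wx":0,"wy":0,"wz":1}
    - {"hand":-1,"dx":-3,"dy":45,"dz":0,"wx":0,"wy":0,"wz":1}
    - {"hand":-1,"dx":-3,"dy":45,"dz":0,"wx":0,"wy":0,"wz":1}
    - {"hand":-1,"dx":-3,"dy":45,"dz":0,"wx":0,"wy":0,"wz":1}

```text
clock: 25.55
tcp_pos: [0.5373, 0.0351, 0.2788]
eef_rot: [[-1.0, 0.01, -0.002], [0.01, 1.0, 0.0], [0.002, 0.0, -1.0]]
wrist_force: [-0.6, -0.1, -0.6]
grip_width: 0.0681
finger_force: 34.0
```

Call:
step_arm:
  steps:
    - {"hand":-1,"dx":-3,"dy":45,"dz":0,"wx":0,"wy":0,"wz":2}
    - {"hand":-1,"dx":-3,"dy":45,"dz":0,"wx":0,"wy":0,"wz":2}
    - {"hand":-1,"dx":-3,"dy":45,"dz":0,"wx":0,"wy":0,"wz":2}
    - {"hand":-1,"dx":-3,"dy":45,"dz":0,"wx":0,"wy":0,"wz":2}
    - {"hand":-1,"dx":-3,"dy":40,"dz":0,"wx":0,"wy":0,"wz":1}
    - {"hand":-1,"dx":-2,"dy":25,"dz":0,"wx":0,"wy":0,"wz":0}
    - {"hand":-1,"dx":0,"dy":12,"dz":0,"wx":0,"wy":0,"wz":0}
    - {"hand":-1,"dx":0,"dy":0,"dz":0,"wx":0,"wy":0,"wz":0}

```text
clock: 26.55
tcp_pos: [0.5209, 0.2901, 0.2794]
eef_rot: [[-0.989, -0.146, -0.001], [-0.146, 0.989, -0.001], [0.002, -0.001, -1.0]]
wrist_force: [0.1, -0.5, -0.4]
grip_width: 0.0681
finger_force: 34.0
```

Run:
```python
from workcell import r
from h import *
s,d,T=wrist(r,"w7")
f2=r.get_image("side")
W=f2["world_from_camera"];o=np.array([160,130])
for P in([.5226,.2915,.125],[*s["tcp_pos"][:2],s["tcp_pos"][2]+.027-.1122]):print((uv(f2,W,P)-o)*2)
cv2.imwrite("pics/s7.png",cv2.resize(f2["frame"][130:430,160:460],None,fx=2,fy=2)[:,:,::-1])
```

```text
26.55 [0.5209 0.2901 0.2794] ytool 98.4
[259.8806791  436.49172129]
[261.86053957 355.44882867]
```

View pics/s7.png

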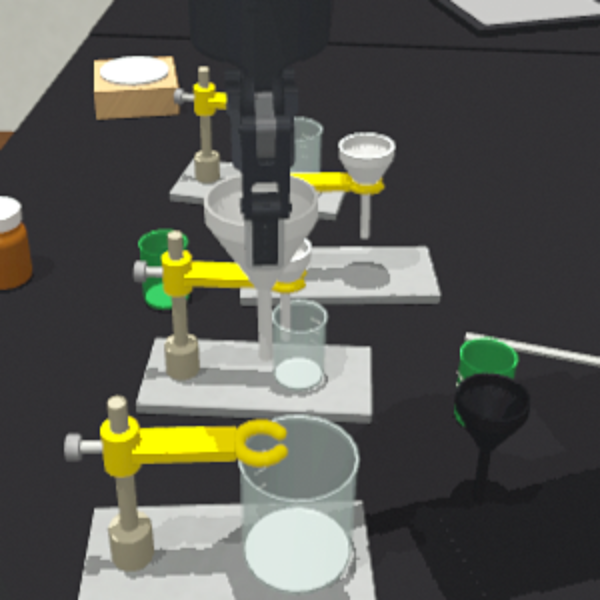

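L hangs upright at A, tip (265,358) over the ring at (261,442), and S is seated in B. Lowering.

Call:
step_arm:
  steps:
    - {"hand":-1,"dx":1,"dy":1,"dz":-10,"wx":0,"wy":0,"wz":0}
    - {"hand":-1,"dx":0,"dy":0,"dz":-20,"wx":0,"wy":0,"wz":0}
    - {"hand":-1,"dx":0,"dy":0,"dz":-22,"wx":0,"wy":0,"wz":0}
    - {"hand":-1,"dx":0,"dy":0,"dz":-22,"wx":0,"wy":0,"wz":0}
    - {"hand":-1,"dx":0,"dy":0,"dz":-22,"wx":0,"wy":0,"wz":0}
    - {"hand":-1,"dx":0,"dy":0,"dz":-20,"wx":0,"wy":0,"wz":0}
    - {"hand":-1,"dx":0,"dy":0,"dz":-12,"wx":0,"wy":0,"wz":0}
    - {"hand":-1,"dx":0,"dy":0,"dz":0,"wx":0,"wy":0,"wz":0}

```text
clock: 27.65
tcp_pos: [0.522, 0.2906, 0.151]
eef_rot: [[-0.989, -0.145, -0.002], [-0.145, 0.989, -0.001], [0.002, -0.0, -1.0]]
wrist_force: [1.0, 0.0, 0.3]
grip_width: 0.0677
finger_force: 34.0
```

Call:
step_arm:
  steps:
    - {"hand":-1,"dx":0,"dy":0,"dz":-4,"wx":0,"wy":0,"wz":0}
    - {"hand":-1,"dx":0,"dy":0,"dz":-3,"wx":0,"wy":0,"wz":0}
    - {"hand":-1,"dx":0,"dy":0,"dz":-2,"wx":0,"wy":0,"wz":0}
    - {"hand":-1,"dx":0,"dy":0,"dz":-1,"wx":0,"wy":0,"wz":0}
    - {"hand":-1,"dx":0,"dy":0,"dz":0,"wx":0,"wy":0,"wz":0}
    - {"hand":-1,"dx":0,"dy":0,"dz":0,"wx":0,"wy":0,"wz":0}
    - {"hand":-1,"dx":0,"dy":0,"dz":0,"wx":0,"wy":0,"wz":0}
    - {"hand":-1,"dx":0,"dy":0,"dz":0,"wx":0,"wy":0,"wz":0}

```text
clock: 28.65
tcp_pos: [0.5227, 0.2909, 0.1425]
eef_rot: [[-0.989, -0.145, 0.0], [-0.145, 0.989, 0.0], [-0.0, 0.0, -1.0]]
wrist_force: [0.2, 0.1, -0.2]
grip_width: 0.0679
finger_force: 34.0
```

Call:
step_arm:
  steps:
    - {"hand":-1,"dx":0,"dy":0,"dz":-2,"wx":0,"wy":0,"wz":0}
    - {"hand":-1,"dx":0,"dy":0,"dz":-1,"wx":0,"wy":0,"wz":0}
    - {"hand":0.7,"dx":0,"dy":0,"dz":0,"wx":0,"wy":0,"wz":0}
    - {"hand":1,"dx":0,"dy":0,"dz":0,"wx":0,"wy":0,"wz":0}
    - {"hand":1,"dx":0,"dy":0,"dz":0,"wx":0,"wy":0,"wz":0}
    - {"hand":1,"dx":0,"dy":0,"dz":0,"wx":0,"wy":0,"wz":0}
    - {"hand":1,"dx":0,"dy":0,"dz":8,"wx":0,"wy":0,"wz":0}
    - {"hand":1,"dx":0,"dy":0,"dz":15,"wx":0,"wy":0,"wz":0}

```text
clock: 29.65
tcp_pos: [0.5222, 0.2907, 0.1625]
eef_rot: [[-0.989, -0.145, -0.001], [-0.145, 0.989, -0.0], [0.001, -0.0, -1.0]]
wrist_force: [-0.5, 0.1, 0.2]
grip_width: 0.0853
finger_force: 0.0
```

Call:
step_arm:
  steps:
    - {"hand":1,"dx":0,"dy":0,"dz":35,"wx":0,"wy":0,"wz":0}
    - {"hand":1,"dx":0,"dy":0,"dz":40,"wx":0,"wy":0,"wz":0}
    - {"hand":1,"dx":0,"dy":0,"dz":20,"wx":0,"wy":0,"wz":0}
    - {"hand":1,"dx":-5,"dy":-40,"dz":0,"wx":0,"wy":0,"wz":0}
    - {"hand":1,"dx":-7,"dy":-50,"dz":0,"wx":0,"wy":0,"wz":0}
    - {"hand":1,"dx":-7,"dy":-50,"dz":0,"wx":0,"wy":0,"wz":-1}
    - {"hand":1,"dx":-7,"dy":-50,"dz":0,"wx":0,"wy":0,"wz":-1}
    - {"hand":1,"dx":-7,"dy":-50,"dz":0,"wx":0,"wy":0,"wz":0}

```text
clock: 30.65
tcp_pos: [0.4889, 0.0494, 0.2573]
eef_rot: [[-0.994, -0.11, 0.0], [-0.11, 0.994, -0.0], [-0.0, -0.0, -1.0]]
wrist_force: [-0.3, -0.6, 0.2]
grip_width: 0.0853
finger_force: 0.0
```

Call:
step_arm:
  steps:
    - {"hand":1,"dx":-7,"dy":-50,"dz":0,"wx":0,"wy":0,"wz":0}
    - {"hand":1,"dx":-7,"dy":-50,"dz":0,"wx":0,"wy":0,"wz":0}
    - {"hand":1,"dx":20,"dy":-45,"dz":0,"wx":0,"wy":0,"wz":0}
    - {"hand":1,"dx":0,"dy":0,"dz":0,"wx":0,"wy":0,"wz":0}
    - {"hand":1,"dx":0,"dy":0,"dz":0,"wx":0,"wy":0,"wz":0}
    - {"hand":1,"dx":0,"dy":0,"dz":0,"wx":0,"wy":0,"wz":0}
    - {"hand":1,"dx":0,"dy":0,"dz":0,"wx":0,"wy":0,"wz":0}
    - {"hand":1,"dx":0,"dy":0,"dz":0,"wx":0,"wy":0,"wz":0}

```text
clock: 31.65
tcp_pos: [0.4955, -0.0936, 0.2574]
eef_rot: [[-0.994, -0.111, 0.0], [-0.111, 0.994, -0.0], [-0.0, -0.0, -1.0]]
wrist_force: [0.1, -0.0, 0.4]
grip_width: 0.085
finger_force: 0.0
```

Run:
```python
from workcell import r
from h import *
s,d,T=wrist(r,"w8")
print("M pred",uv(d,T,[.456,-.095,.1628]),"D ring",ringfit(d,T,[.558,-.2765]),yaw(d,T,np.array([.558,-.2765])))
```

```text
31.65 [ 0.4955 -0.0936  0.2574] ytool 96.4
M pred [319.1608111  181.24515907] D ring [ 0.56056794 -0.27852635  0.02064045] -10.096437204122275
```

View pics/w8.png

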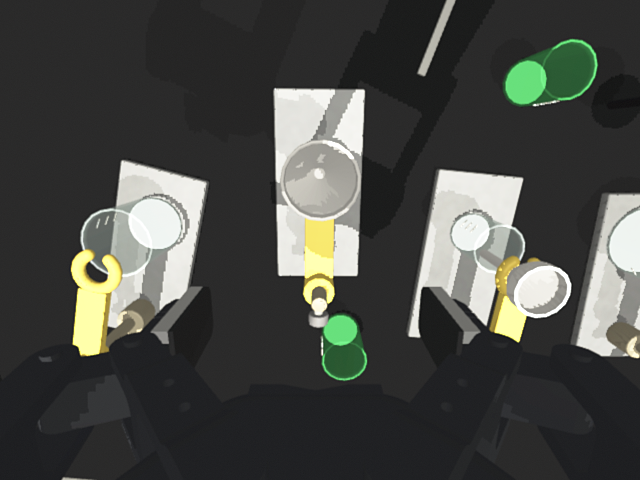

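M's rim is at (320,179), within 2 px of the prediction. Picking it up.

Call:
step_arm:
  steps:
    - {"hand":1,"dx":-20,"dy":0,"dz":0,"wx":0,"wy":0,"wz":0}
    - {"hand":1,"dx":-20,"dy":-1,"dz":0,"wx":0,"wy":0,"wz":0}
    - {"hand":1,"dx":0,"dy":0,"dz":-20,"wx":0,"wy":0,"wz":0}
    - {"hand":1,"dx":0,"dy":0,"dz":-25,"wx":0,"wy":0,"wz":0}
    - {"hand":1,"dx":0,"dy":0,"dz":-25,"wx":0,"wy":0,"wz":0}
    - {"hand":1,"dx":0,"dy":0,"dz":-25,"wx":0,"wy":0,"wz":0}
    - {"hand":1,"dx":0,"dy":0,"dz":-19,"wx":0,"wy":0,"wz":0}
    - {"hand":1,"dx":0,"dy":0,"dz":-10,"wx":0,"wy":0,"wz":0}

```text
clock: 32.7
tcp_pos: [0.455, -0.0948, 0.1313]
eef_rot: [[-0.994, -0.11, -0.002], [-0.11, 0.994, 0.001], [0.002, 0.001, -1.0]]
wrist_force: [0.8, 0.4, 0.7]
grip_width: 0.0853
finger_force: 0.0
```

Call:
step_arm:
  steps:
    - {"hand":0.4,"dx":0,"dy":0,"dz":0,"wx":0,"wy":0,"wz":0}
    - {"hand":0.2,"dx":0,"dy":0,"dz":0,"wx":0,"wy":0,"wz":0}
    - {"hand":-0.2,"dx":0,"dy":0,"dz":0,"wx":0,"wy":0,"wz":0}
    - {"hand":-1,"dx":0,"dy":0,"dz":0,"wx":0,"wy":0,"wz":0}
    - {"hand":-1,"dx":0,"dy":0,"dz":0,"wx":0,"wy":0,"wz":0}
    - {"hand":-1,"dx":0,"dy":0,"dz":0,"wx":0,"wy":0,"wz":0}
    - {"hand":-1,"dx":0,"dy":0,"dz":0,"wx":0,"wy":0,"wz":0}
    - {"hand":-1,"dx":0,"dy":0,"dz":0,"wx":0,"wy":0,"wz":0}

```text
clock: 33.7
tcp_pos: [0.4559, -0.0952, 0.1339]
eef_rot: [[-0.994, -0.11, 0.001], [-0.11, 0.994, -0.0], [-0.001, -0.0, -1.0]]
wrist_force: [-0.1, 1.9, 5.0]
grip_width: 0.0568
finger_force: 32.1
```

Call:
step_arm:
  steps:
    - {"hand":-1,"dx":0,"dy":0,"dz":8,"wx":0,"wy":0,"wz":0}
    - {"hand":-1,"dx":0,"dy":0,"dz":20,"wx":0,"wy":0,"wz":0}
    - {"hand":-1,"dx":0,"dy":0,"dz":28,"wx":0,"wy":0,"wz":0}
    - {"hand":-1,"dx":0,"dy":0,"dz":28,"wx":0,"wy":0,"wz":0}
    - {"hand":-1,"dx":0,"dy":0,"dz":28,"wx":0,"wy":0,"wz":0}
    - {"hand":-1,"dx":0,"dy":0,"dz":20,"wx":0,"wy":0,"wz":0}
    - {"hand":-1,"dx":0,"dy":0,"dz":8,"wx":0,"wy":0,"wz":0}
    - {"hand":-1,"dx":0,"dy":0,"dz":0,"wx":0,"wy":0,"wz":0}

```text
clock: 34.7
tcp_pos: [0.4555, -0.0953, 0.2731]
eef_rot: [[-0.994, -0.11, -0.0], [-0.11, 0.994, -0.0], [0.0, -0.0, -1.0]]
wrist_force: [-0.3, 0.9, -0.8]
grip_width: 0.0568
finger_force: 32.0
```

Call:
step_arm:
  steps:
    - {"hand":-1,"dx":6,"dy":-10,"dz":0,"wx":0,"wy":0,"wz":-2}
    - {"hand":-1,"dx":16,"dy":-30,"dz":0,"wx":0,"wy":0,"wz":-3}
    - {"hand":-1,"dx":20,"dy":-36,"dz":0,"wx":0,"wy":0,"wz":-3}
    - {"hand":-1,"dx":20,"dy":-36,"dz":0,"wx":0,"wy":0,"wz":-3}
    - {"hand":-1,"dx":20,"dy":-36,"dz":0,"wx":0,"wy":0,"wz":-2}
    - {"hand":-1,"dx":15,"dy":-24,"dz":0,"wx":0,"wy":0,"wz":-2}
    - {"hand":-1,"dx":6,"dy":-10,"dz":0,"wx":0,"wy":0,"wz":0}
    - {"hand":-1,"dx":0,"dy":0,"dz":0,"wx":0,"wy":0,"wz":0}

```text
clock: 35.7
tcp_pos: [0.5583, -0.2774, 0.2721]
eef_rot: [[-0.988, 0.151, -0.002], [0.151, 0.988, 0.001], [0.002, 0.001, -1.0]]
wrist_force: [-0.2, 0.5, -0.4]
grip_width: 0.0571
finger_force: 32.1
```

Run:
```python
from workcell import r
from h import *
s,d,T=wrist(r,"w9")
f2=r.get_image("side")
W=f2["world_from_camera"];o=np.array([160,130])
for P in([.559,-.2773,.125],[*s["tcp_pos"][:2],s["tcp_pos"][2]+.0243-.1018]):print((uv(f2,W,P)-o)*2)
cv2.imwrite("pics/s9.png",cv2.resize(f2["frame"][130:430,160:460],None,fx=2,fy=2)[:,:,::-1])
```

```text
35.7 [ 0.5583 -0.2774  0.2721] ytool 81.3
[278.26889491 102.86551402]
[278.9962292   47.50282005]
```

View pics/s9.png

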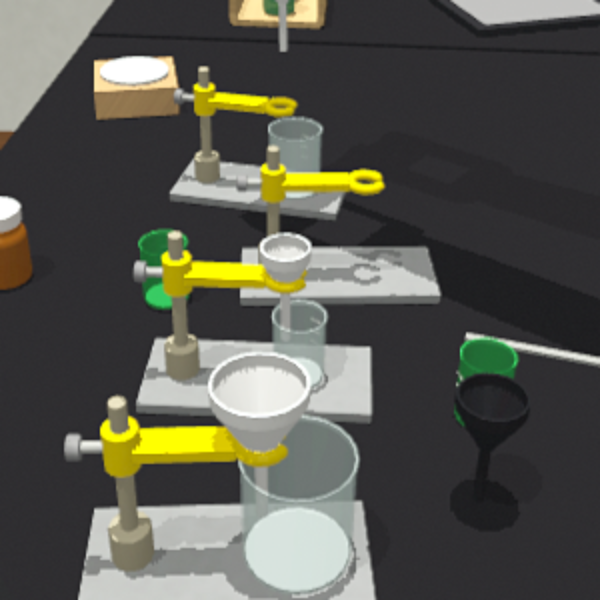

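L and S are seated upright. M's tip at (283,50) lines up with ring D at (281,106). Lowering 139 mm.

Call:
step_arm:
  steps:
    - {"hand":-1,"dx":0,"dy":0,"dz":-10,"wx":0,"wy":0,"wz":0}
    - {"hand":-1,"dx":0,"dy":0,"dz":-20,"wx":0,"wy":0,"wz":0}
    - {"hand":-1,"dx":0,"dy":0,"dz":-22,"wx":0,"wy":0,"wz":0}
    - {"hand":-1,"dx":0,"dy":0,"dz":-22,"wx":0,"wy":0,"wz":0}
    - {"hand":-1,"dx":0,"dy":0,"dz":-22,"wx":0,"wy":0,"wz":0}
    - {"hand":-1,"dx":0,"dy":0,"dz":-20,"wx":0,"wy":0,"wz":0}
    - {"hand":-1,"dx":0,"dy":0,"dz":-12,"wx":0,"wy":0,"wz":0}
    - {"hand":-1,"dx":0,"dy":0,"dz":0,"wx":0,"wy":0,"wz":0}

```text
clock: 36.8
tcp_pos: [0.558, -0.2769, 0.1439]
eef_rot: [[-0.989, 0.151, -0.002], [0.151, 0.989, 0.001], [0.002, 0.001, -1.0]]
wrist_force: [-0.0, -0.6, -0.2]
grip_width: 0.0569
finger_force: 32.1
```

Call:
step_arm:
  steps:
    - {"hand":-1,"dx":0,"dy":0,"dz":-4,"wx":0,"wy":0,"wz":0}
    - {"hand":-1,"dx":0,"dy":0,"dz":-2,"wx":0,"wy":0,"wz":0}
    - {"hand":-1,"dx":0,"dy":0,"dz":-2,"wx":0,"wy":0,"wz":0}
    - {"hand":-1,"dx":0,"dy":0,"dz":-1,"wx":0,"wy":0,"wz":0}
    - {"hand":-1,"dx":0,"dy":0,"dz":0,"wx":0,"wy":0,"wz":0}
    - {"hand":-1,"dx":0,"dy":0,"dz":0,"wx":0,"wy":0,"wz":0}
    - {"hand":-1,"dx":0,"dy":0,"dz":0,"wx":0,"wy":0,"wz":0}
    - {"hand":-1,"dx":0,"dy":0,"dz":0,"wx":0,"wy":0,"wz":0}

```text
clock: 37.8
tcp_pos: [0.5585, -0.2772, 0.1363]
eef_rot: [[-0.989, 0.151, 0.0], [0.151, 0.989, -0.0], [-0.0, -0.0, -1.0]]
wrist_force: [0.0, 0.0, 0.0]
grip_width: 0.0571
finger_force: 32.1
```

Call:
step_arm:
  steps:
    - {"hand":-1,"dx":0,"dy":0,"dz":-2,"wx":0,"wy":0,"wz":0}
    - {"hand":-1,"dx":0,"dy":0,"dz":-1,"wx":0,"wy":0,"wz":0}
    - {"hand":0.5,"dx":0,"dy":0,"dz":0,"wx":0,"wy":0,"wz":0}
    - {"hand":0.8,"dx":0,"dy":0,"dz":0,"wx":0,"wy":0,"wz":0}
    - {"hand":1,"dx":0,"dy":0,"dz":0,"wx":0,"wy":0,"wz":0}
    - {"hand":1,"dx":0,"dy":0,"dz":0,"wx":0,"wy":0,"wz":0}
    - {"hand":1,"dx":0,"dy":0,"dz":8,"wx":0,"wy":0,"wz":0}
    - {"hand":1,"dx":0,"dy":0,"dz":15,"wx":0,"wy":0,"wz":0}

```text
clock: 38.8
tcp_pos: [0.5582, -0.277, 0.1565]
eef_rot: [[-0.989, 0.151, -0.001], [0.151, 0.989, 0.001], [0.001, 0.0, -1.0]]
wrist_force: [-0.7, 0.2, 0.9]
grip_width: 0.0853
finger_force: 0.0
```

Call:
step_arm:
  steps:
    - {"hand":1,"dx":0,"dy":0,"dz":35,"wx":0,"wy":0,"wz":0}
    - {"hand":1,"dx":0,"dy":0,"dz":40,"wx":0,"wy":0,"wz":0}
    - {"hand":1,"dx":0,"dy":0,"dz":40,"wx":0,"wy":0,"wz":0}
    - {"hand":1,"dx":-40,"dy":-10,"dz":0,"wx":0,"wy":0,"wz":0}
    - {"hand":1,"dx":-40,"dy":-10,"dz":0,"wx":0,"wy":0,"wz":0}
    - {"hand":1,"dx":-40,"dy":-10,"dz":0,"wx":0,"wy":0,"wz":0}
    - {"hand":1,"dx":0,"dy":0,"dz":0,"wx":0,"wy":0,"wz":0}
    - {"hand":1,"dx":0,"dy":0,"dz":0,"wx":0,"wy":0,"wz":0}

```text
clock: 39.8
tcp_pos: [0.439, -0.3073, 0.2725]
eef_rot: [[-0.989, 0.151, 0.002], [0.151, 0.989, -0.001], [-0.002, -0.001, -1.0]]
wrist_force: [0.3, -0.0, -0.8]
grip_width: 0.0853
finger_force: 0.0
```

Run:
```python
from workcell import r
from h import *
f2=r.get_image("side");cv2.imwrite("pics/s10.png",cv2.resize(f2["frame"][130:430,160:460],None,fx=2,fy=2)[:,:,::-1])
```

```text
(no output)
```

View pics/s10.png

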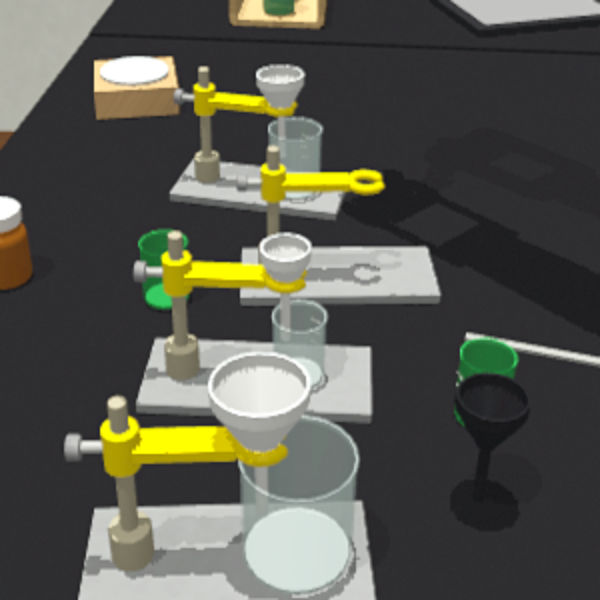

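All three funnels sit upright in their own rings: L at (260,400), S at (285,255), M at (281,88). The beakers haven't moved and the spare is empty.

```bash
python3 -c "
from workcell import r
print(r.job_done())"
```

```text
the job is handed in; nothing more can be done
None
```

The job is handed in at about 40 s: in the last side view each funnel sits upright in the ring over its own-size beaker, the middle one having rested in the spare stand on the way, the beakers have not visibly moved, and no verdict was returned.

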